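# Assemble an LED spotlight on the jig

## Robot

A 7-joint arm with a two-finger parallel gripper is mounted at the origin on the work surface. World frame = base frame: x ahead of the robot, y to its left, z up, the work surface at z = 0. Lengths are in m, angles in rad, forces in N, time in s.
With the tool pointing down it reaches from about 0.35 to 0.775 m from the base axis. Payload 3.1 kg.
Tool frame: the origin (TCP) lies midway between the tips of the shut fingers; the grasp point (between the pads) lies 19 mm behind it; z points along the fingers, x is the direction in which the jaws open and shut, and the axes are right-handed (so a half turn about z gives the same grasp; the last joint's range is limited). The gripper opens to 85 mm and grips with 20 to 120 N. Pads are 22 mm wide; open, the fingers measure 114 mm over their backs; the gripper's body (76 mm by 85 mm) begins 54 mm behind the grasp point. The pads swing forward as they close: fully open they stand 13 mm farther back than shut.
Start: joints at [-1.296, 0.311, 0.014, 1.512, -0.004, 1.319, -0.027], TCP at [0.171, 0.523, 0.231] pointing down, gripper open.
Joint ranges: [-2.7, 2.7], [-0.3, 1.91], [-1.27, 1.3], [0.12, 2.57], [-1.44, 4.58], [0.2, 2.03], [-3.05, 3.05]. Speed limits (rad/s): [2.79, 2.79, 3.14, 3.14, 3.14, 3.14, 3.14].

## Interface

Orientations are given as a unit quaternion [x, y, z, w].
In Python, from cell import bot, cams gives the robot as it stands.
- The arm moves only by the tool play_rows, never from a script. Its argument "series" is text: rows parted by semicolons, each of 7 numbers parted by spaces: the shift along the tool's x, y, z in m, then the turn, a rotation vector about the tool's x, y, z in rad, then the closure, from 0 (fully open) to 1 (shut). In form: dx dy dz rx ry rz jaw; .... A call has 1 to 10 rows; each row shifts and turns the commanded pose from where the row before left it, along the tool's axes as they then stand; what a row does not reach is not made up. A row lasts 1/10 s, in which the tool goes at most 50 mm and 8.59 degrees, less where a joint would pass 70% of its speed; a pose out of reach is approached as far as the arm can. A call is refused whole if a number of a shift passes 0.05 or a number of a turn 0.15, either way. A call with a gripper value outside its range is refused whole. The fingers move at their own pace and stop on an object; the grip force is fixed at half the most. Time passes only in rows, so rows that do not move let the fingers close. It gives the time, the measured TCP pose, the force and the opening at its end, in the units of the state.
- bot.get_state(): the state, without advancing time (a new reading comes with each control period).
- cams.read_camera(name): name is "scene" or "side" or "wrist"; returns a dict with "color" (384x512x3 uint8, red, green, blue), "camera_matrix" (3x3 intrinsics, pixels), "k1" (the pictures are not rectified: a ray, as slopes to the right and down, at radius r is drawn at 1 + k1 r^2 times it, then the intrinsics apply), "rvec" (rotation vector, rad) and "tvec" (3), from world to camera coordinates, as OpenCV has them. Camera axes: x right, y down, z forward; pixel columns grow to the right and rows downward; lengths in m; the calibration is good to about 2 mm. A picture is of the moment at which its call begins. There is no depth.
- bot.job_done(): hands the job in, once; it reports no verdict.
The state is a dict: "clock": time; "joints": joint angles; "qvel": joint speeds; "joint_efforts": joint torques, N m; "position": TCP position; "tool_rot": TCP orientation; "wrist_force": force on the tool from outside, world axes, zero at the start; "moment": the same for the moment, N m; "width": finger opening in m.
Only numpy, scipy, OpenCV 4.12 (cv2) and the standard library are available. Lean on these libraries where they do the work, as an engineer would, in place of code of your own. Each camera call takes 0.05 s, during which the arm holds its last target. There are 200 camera calls.

## Task

Put the LED spotlight together on the assembly jig, one part at a time from the bottom up: first the heat sink on the jig's pin, then the LED module on the heat sink, then the reflector over the LED module's dome, and last the lens in the reflector's mouth. Every part must sit fully down and level on the one below, and the finished stack is left standing on its own. Leave the carton, the power unit and the tip cleaner where they are.

Things in the scene. Friction and masses are not known exactly. Their poses are not given: they have to be found in the camera images.
- jig: Assembly jig, fixed to the bench: black round plate, 84 mm across, 12 mm high, with a tapered steel centre pin on top (22 mm across at its foot, 12 mm at its tip, 10 mm tall). Origin: centre of its underside, on the bench; z up. The heat sink's underside comes to rest on the plate, 12 mm above this origin.
- heat_sink: Dark round metal block with upright radial fins, 62 mm across, 34 mm tall, about 0.2 kg, lying right way up; on top a bright tapered stud (22 mm at foot, 12 mm at tip, 10 mm tall). Socket in its underside, 26 mm wide, 12 mm deep, fits over the jig's pin. Grip across the fins. Origin: centre of underside, z up. The LED module's underside rests 34 mm above it.
- led_module: Square white block, 50 x 50 x 18 mm tall, 0.07 kg, lying right way up; on top a ring of yellow LEDs and a tapered yellow dome (22 mm at foot, 12 mm at tip, 10 mm tall). Socket in its underside, 27 mm wide, 12 mm deep, fits over the heat sink's stud, at any yaw. Origin: centre of underside; x, y square to its sides, z up. The reflector's underside rests 18 mm above it.
- reflector: Aluminium funnel open at both ends, 28 mm tall, 0.08 kg, lying wide end up: 38 mm across at the foot, widening upward; its top 12 mm is an upright collar 56 mm across, to grip. Hole 26 mm wide at the foot (goes over the LED dome), 44 mm at the mouth. Origin: centre of underside, z up. The lens, when home, has its origin 20 mm above it.
- lens: White round disc with faint rings on top, 62 mm across, 10 mm thick, with a tapered plug below (8 mm deep, 39 mm across at the disc, 28 mm at the bottom); 0.06 kg. It lies on its plug: the disc's edge, to grip, is 8 to 18 mm above the bench. The plug goes into the reflector's mouth, the disc rests on its rim. Origin: centre of the plug's underside, z up.
- carton: Bystander: small brown cardboard box, 60 x 60 mm and 45 mm tall, loose. Origin at the centre of the underside. To be left alone.
- power_unit: Bystander: flat aluminium power unit with black slots on top, 90 (x) x 50 (y) mm and 32 mm tall, loose. Origin at the centre of the underside. To be left alone.
- tip_cleaner: Bystander: round grey soldering-tip cleaner with curled brass turnings on top, 58 mm across and about 36 mm tall, loose. Origin at the centre of the underside. To be left alone.
Things that resemble listed ones, but are neither listed nor needed, are in the scene too. What is shaped like the lens but brown or turquoise is not meant. Leave any pink look-alike of the reflector alone.

How it is judged:
By the outcome, as a careful person would: the job done as asked, in the order asked, and still so for the second after the job is handed in, with the robot touching nothing.
It also fails if it takes over 128 s, if anything falls off the work surface, if the arm or the gripper's body presses on something with over 40 N, if the wrist force passes 120 N, or if a joint passes its speed limit or range.

## Working session

There is one attempt and no reset: what is moved stays moved. The work goes in short steps, Python scripts to look and compute and a tool call to move; the robot and the scene stay as the last step left them, time stands still between calls to the robot, and variables do not carry over. Pictures are saved under pics/ and viewed, about 12 in all and at most 16, crops included, and the job is handed in when it is done.

Besides the shell and the picture viewer there is one more tool, called as name(argument=value, ...) on one line, values as JSON. play_rows: Moves the arm, as the interface text tells. Its arguments: {"type":"object","properties":{"series":{"type":"string"}},"required":["series"]}

```bash
ls; mkdir -p pics
cat > h.py <<'E'
import numpy as np, cv2
from cell import bot, cams
from scipy.spatial.transform import Rotation as R
def snap(cam,fn=None,crop=None,scale=1):
    d=cams.read_camera(cam); im=cv2.cvtColor(d["color"],cv2.COLOR_RGB2BGR)
    if fn:
        if crop: im=im[crop[1]:crop[3],crop[0]:crop[2]]
        cv2.imwrite("pics/"+fn,cv2.resize(im,None,fx=scale,fy=scale,interpolation=cv2.INTER_CUBIC))
    return d
def D(d): return np.array([d["k1"],0,0,0,0],float)
def p2w(d,px,z):
    K=np.array(d["camera_matrix"],float)
    n=cv2.undistortPointsIter(np.array([[px]],float),K,D(d),None,None,(3,100,1e-10))[0,0]
    Rm=cv2.Rodrigues(np.array(d["rvec"],float))[0];t=np.array(d["tvec"],float).ravel()
    c=-Rm.T@t; r=Rm.T@np.array([n[0],n[1],1]); return c+r*(z-c[2])/r[2]
def w2p(d,P):
    return cv2.projectPoints(np.array(P,float).reshape(-1,1,3),np.array(d["rvec"],float),np.array(d["tvec"],float),np.array(d["camera_matrix"],float),D(d))[0].reshape(-1,2)
E
python3 - <<'E'
from h import *
import pickle
a={}
for c in ["scene","side","wrist"]:
    d=snap(c,c+"0.png",None,1.56 if c!="wrist" else 1); a[c]=d
    print(c,d["k1"],np.array(d["camera_matrix"]).tolist(), (-cv2.Rodrigues(np.array(d["rvec"],float))[0].T@np.array(d["tvec"]).ravel()))
pickle.dump(a,open("a0.pkl","wb"))
s=bot.get_state();print(s)
E
```

```text
pics
scene -0.1064844975457219 [[474.55038220898274, 0.0, 261.08899755648616], [0.0, 474.55038220898274, 202.73984188939426], [0.0, 0.0, 1.0]] [1.15938546 0.15770843 0.82534882]
side -0.033580351705843975 [[469.48305610277924, 0.0, 243.51299009095035], [0.0, 469.48305610277924, 190.39808643467114], [0.0, 0.0, 1.0]] [ 0.20928575 -0.79534485  0.66988827]
wrist -0.06790775617737653 [[284.8914462116893, 0.0, 259.13929348435414], [0.0, 284.8914462116893, 189.5860929687221], [0.0, 0.0, 1.0]] [0.09783016 0.54571832 0.37180688]
{'clock': 0.15, 'joints': array([-1.29570788,  0.31154526,  0.01398715,  1.5126692 , -0.00435121,
        1.3192026 , -0.02717624]), 'qvel': array([ 0.0015816 , -0.00243867, -0.00161156, -0.00480297,  0.00129641,
       -0.00256926,  0.00010574]), 'joint_efforts': array([ 9.74532340e-04, -3.80274975e+01,  1.46542783e-01, -2.30846912e+01,
        1.22869996e-02,  9.81351652e-03, -6.38913988e-06]), 'position': array([0.17116133, 0.52211536, 0.2304767 ]), 'tool_rot': array([ 8.09753753e-01,  5.86769166e-01, -6.88728375e-04,  5.75506920e-04]), 'wrist_force': array([ 0.12454436, -0.70554325, -1.21688143]), 'moment': array([-0.07717267,  0.01316783, -0.03316745]), 'width': 0.08510843707758627}
```

View pics/scene0.png

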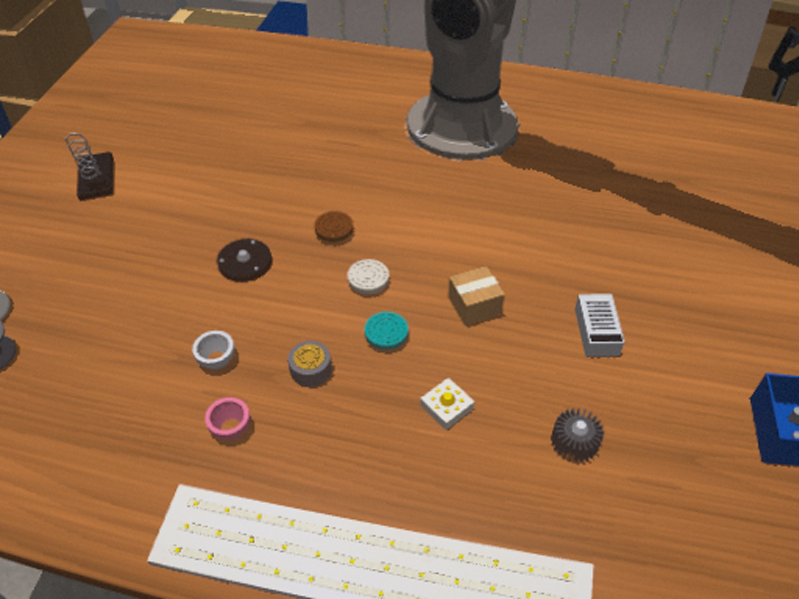

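View pics/side0.png

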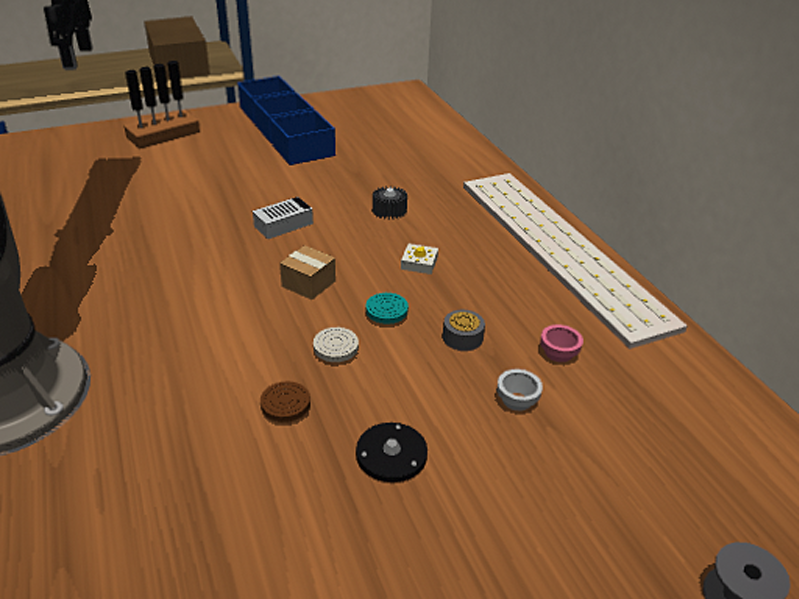

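The lens look-alikes are at scene (334,226, brown), (387,330, turquoise) and (368,275, white). The white one is the lens. The reflector look-alikes are at (214,350, aluminium) and (228,418, pink). The aluminium one is meant. Next I triangulate, then overlay the models on enlarged crops.

```bash
cat > ov.py <<'E'
from h import *
import pickle
# circles (radius,z)
M={'jig':[(.042,.012),(.011,.012),(.006,.022)],'hs':[(.031,.034),(.031,0),(.006,.044)],'led':[(.011,.018),(.006,.028)],
'ref':[(.028,.028),(.022,.028),(.019,0)],'lens':[(.031,.018),(.031,.008)]}
def tile(d,name,p,yaw=0,half=32,S=265):
    c=w2p(d,[p[0],p[1],.02])[0]; x0,y0=np.round(c-half).astype(int)
    im=cv2.cvtColor(d["color"],cv2.COLOR_RGB2BGR)
    k=S/(2*half); A=np.float32([[k,0,-x0*k+k/2-.5],[0,k,-y0*k+k/2-.5]])
    o=cv2.warpAffine(im,A,(S,S),flags=cv2.INTER_CUBIC)
    def dr(P):
        q=w2p(d,P)@A[:,:2].T+A[:,2]; cv2.polylines(o,[np.round(q*8).astype(np.int32)],True,(0,0,255),1,cv2.LINE_AA,3)
    t=np.linspace(0,2*np.pi,60)
    for r,z in M[name]: dr(np.c_[p[0]+r*np.cos(t),p[1]+r*np.sin(t),z+0*t])
    if name=='led':
        for z in(0,.018):
            dr([[p[0]+.025*(a*np.cos(yaw)-b*np.sin(yaw)),p[1]+.025*(a*np.sin(yaw)+b*np.cos(yaw)),z] for a,b in((1,1),(-1,1),(-1,-1),(1,-1))])
    return o
E
python3 - <<'E'
from ov import *
a=pickle.load(open("a0.pkl","rb"))
T={'jig':((243,255),(392,441),.022),'hs':((580,424),(390,189),.044),'led':((448,397),(420,248),.028),'ref':((213,347),(520,385),.028),'lens':((368,274),(336,341),.018)}
P={}
for n,(s,q,z) in T.items():
    A=p2w(a['scene'],np.array(s)/1.56,z);B=p2w(a['side'],np.array(q)/1.56,z);P[n]=(A+B)[:2]/2;print(n,A[:2],B[:2])
for n,s in {'car':(475,285),'pw':(600,310),'tip':(310,357),'turq':(387,328),'brown':(334,225),'pink':(228,417)}.items(): print(n,p2w(a['scene'],np.array(s)/1.56,.035 if n in('car','pw','tip') else .02)[:2])
w=lambda s,z:p2w(a['scene'],np.array(s)/1.56,z)[:2]
c=[w(s,.018) for s in((420,402),(450,380),(473,402),(446,420))];print(c)
pickle.dump(P,open("P.pkl","wb"))
ts=[[tile(a[c],n,P[n]) for c in('scene','side')] for n in('jig','hs','led')]
cv2.imwrite("pics/t1.png",np.hstack([np.vstack(t) for t in ts]))
ts=[[tile(a[c],n,P[n]) for c in('scene','side')] for n in('ref','lens')]
cv2.imwrite("pics/t2.png",np.hstack([np.vstack(t) for t in ts]))
E
```

```text
jig [ 0.43847836 -0.26000211] [ 0.43734635 -0.26324631]
hs [0.63793426 0.26389064] [0.64080625 0.2631235 ]
led [0.62494467 0.09505821] [0.62620933 0.09376082]
ref [ 0.61948063 -0.23264324] [ 0.62106169 -0.23708369]
lens [ 0.42925962 -0.06445707] [ 0.43291278 -0.06656124]
car [0.42962407 0.09660625]
pw [0.4352598  0.27798684]
tip [ 0.60947277 -0.09580648]
turq [ 0.52536708 -0.01108764]
brown [ 0.34022679 -0.14421043]
pink [ 0.71562066 -0.17383243]
[array([0.63428433, 0.06029218]), array([0.5909685 , 0.09166373]), array([0.61845534, 0.1275139 ]), array([0.65348931, 0.09855481])]
```

View pics/t1.png

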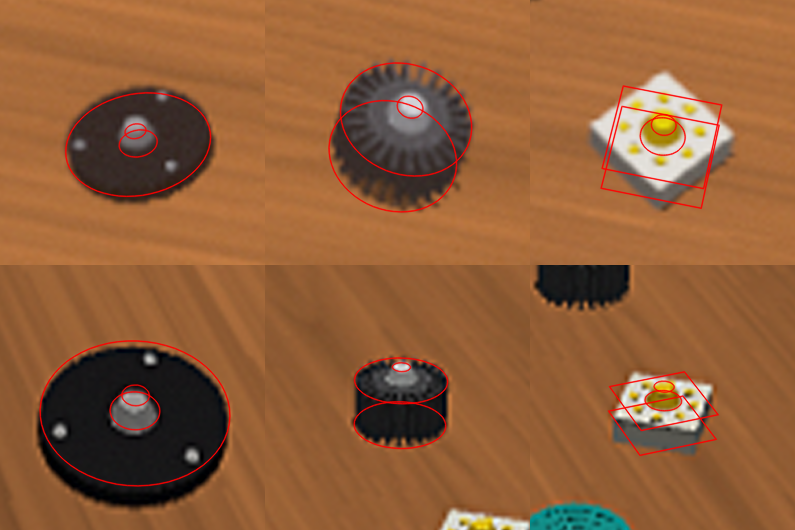

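View pics/t2.png

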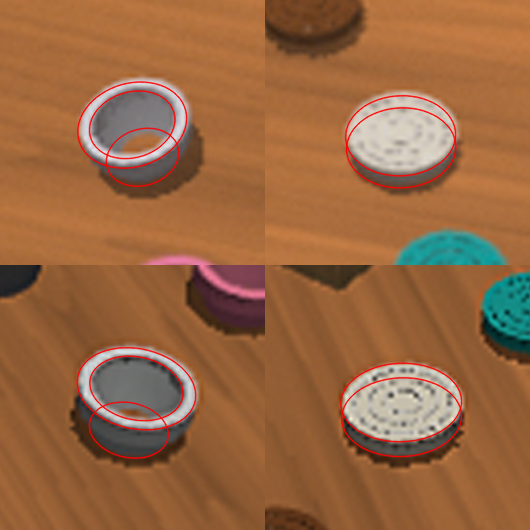

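Overlays agree within about 2–3 mm: jig at (.438,-.262), heat sink (.639,.263), LED module (.625,.094) with its sides at about 54°, reflector (.620,-.235), lens (.431,-.065). First I turn the tool to yaw 0, then go over the heat sink and look with the wrist camera.

play_rows(series="0 0 0.008 0 0 0.1394 0;0 0 0.008 0 0 0.1394 0;0 0 0.008 0 0 0.1394 0;0 0 0.008 0 0 0.1394 0;0 0 0.008 0 0 0.1394 0;0 0 0.008 0 0 0.1394 0;0 0 0.008 0 0 0.1394 0;0 0 0.008 0 0 0.1394 0;0 0 0.008 0 0 0.1394 0;0 0 0 0 0 0 0")

```text
clock: 1.15
position: [0.1708, 0.5214, 0.1577]
tool_rot: [1.0, -0.0, -0.0, 0.002]
wrist_force: [0.3, -1.2, 0.3]
width: 0.0853
```

play_rows(series="0.042 0.0235 0 0 0 0 0;0.042 0.0235 0 0 0 0 0;0.042 0.0235 0 0 0 0 0;0.042 0.0235 0 0 0 0 0;0.042 0.0235 0 0 0 0 0;0.042 0.0235 0 0 0 0 0;0.042 0.0235 0 0 0 0 0;0.042 0.0235 0 0 0 0 0;0.042 0.0235 0 0 0 0 0;0 0 0 0 0 0 0")

```text
clock: 2.15
position: [0.5569, 0.3017, 0.1595]
tool_rot: [1.0, -0.005, 0.003, 0.003]
wrist_force: [-0.3, -1.2, 0.3]
width: 0.0852
```

play_rows(series="0.03 0.016 0 0 0 0 0;0.03 0.016 0 0 0 0 0;0.03 0.016 0 0 0 0 0;0 0 0 0 0 0 0;0 0 0 0 0 0 0;0 0 0 0 0 0 0")

```text
clock: 2.75
position: [0.6381, 0.2644, 0.1593]
tool_rot: [1.0, 0.001, -0.001, -0.001]
wrist_force: [-0.0, 0.4, -0.1]
width: 0.0858
```

```bash
cat > wl.py <<'E'
from ov import *
import sys
# usage: fn name x y [yaw] ...
def wl(fn,*items):
    d=snap("wrist"); s=bot.get_state(); print(s["position"].round(4),s["tool_rot"].round(4),s["wrist_force"].round(1),round(s["width"],4))
    pickle.dump(d,open(fn+".pkl","wb"))
    o=[tile(d,n,p,y,half=h,S=400) for n,p,y,h in items]
    cv2.imwrite("pics/"+fn+".png",np.hstack(o)); return d
E
python3 - <<'E'
from wl import *
wl("w1",("hs",(.639,.2635),0,90),("led",(.6255,.0944),.94,90))
E
```

```text
[0.638  0.2648 0.1594] [ 1.0e+00  1.4e-03 -5.0e-04 -8.0e-04] [0.6 0.8 0.9] 0.0852
```

View pics/w1.png

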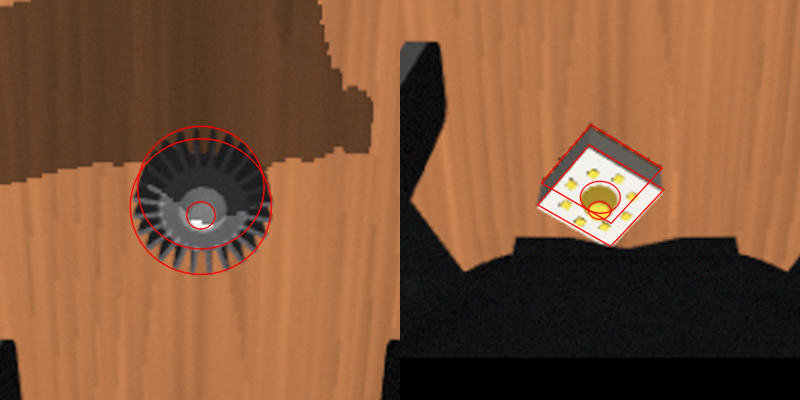

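Wrist view: both heat sink and LED module (sides at yaw 0.94) match the projected outlines within about 2 mm. Picking the heat sink.

play_rows(series="0.001 0.001 0.035 0 0 0 0;0 0 0.035 0 0 0 0;0 0 0.035 0 0 0 0;0 0 0.03 0 0 0 0;0 0 0.015 0 0 0 0;0 0 0.007 0 0 0 0;0 0 0 0 0 0 0;0 0 0 0 0 0 1;0 0 0 0 0 0 1;0 0 0 0 0 0 1")

```text
clock: 3.8
position: [0.6419, 0.2626, 0.005]
tool_rot: [1.0, -0.0, 0.002, -0.001]
wrist_force: [-1.0, 0.4, 5.4]
width: 0.0606
```

play_rows(series="0 0 0 0 0 0 1;0 0 0 0 0 0 1;0 0 0 0 0 0 1")

```text
clock: 4.1
position: [0.6419, 0.2627, 0.005]
tool_rot: [1.0, -0.0, 0.002, -0.001]
wrist_force: [-1.0, 0.3, 6.1]
width: 0.0606
```

play_rows(series="0 0 0.0 0 0 0 1;0 0 -0.01 0 0 0 1;0 0 -0.02 0 0 0 1;0 0 -0.03 0 0 0 1;0 0 -0.03 0 0 0 1;0 0 -0.03 0 0 0 1;0 0 -0.02 0 0 0 1;0 0 -0.01 0 0 0 1;0 0 0 0 0 0 1;0 0 0 0 0 0 1")

```text
clock: 5.1
position: [0.6392, 0.2616, 0.1508]
tool_rot: [1.0, -0.0, -0.001, 0.0]
wrist_force: [-0.1, -0.5, -3.1]
width: 0.0604
```

play_rows(series="-0.01 0.025 0 0 0 0 1;-0.017 0.044 0 0 0 0 1;-0.017 0.044 0 0 0 0 1;-0.017 0.044 0 0 0 0 1;-0.017 0.044 0 0 0 0 1;-0.017 0.044 0 0 0 0 1;-0.017 0.044 0 0 0 0 1;-0.017 0.044 0 0 0 0 1;-0.017 0.044 0 0 0 0 1;-0.017 0.044 0 0 0 0 1")

```text
clock: 6.1
position: [0.4747, -0.1601, 0.1508]
tool_rot: [1.0, -0.0, -0.001, -0.0]
wrist_force: [1.2, -0.4, -2.2]
width: 0.0605
```

play_rows(series="-0.017 0.044 0 0 0 0 1;-0.012 0.03 0 0 0 0 1;-0.008 0.02 0 0 0 0 1;-0.004 0.01 0 0 0 0 1;0 0 0 0 0 0 1;0 0 0 0 0 0 1;0 0 0 0 0 0 1")

```text
clock: 6.8
position: [0.4368, -0.2607, 0.1518]
tool_rot: [1.0, 0.001, -0.0, -0.001]
wrist_force: [-0.2, 0.8, -2.0]
width: 0.0601
```

Run:
```python
from wl import *
d=wl("w2",("jig",(.438,-.262),0,110))
d=snap("wrist","w2f.png",None,1.5)
```

```text
[ 0.4369 -0.2609  0.152 ] [ 1.0e+00  1.5e-03 -1.0e-04 -6.0e-04] [ 0.2 -0.1 -3. ] 0.0603
```

View pics/w2.png

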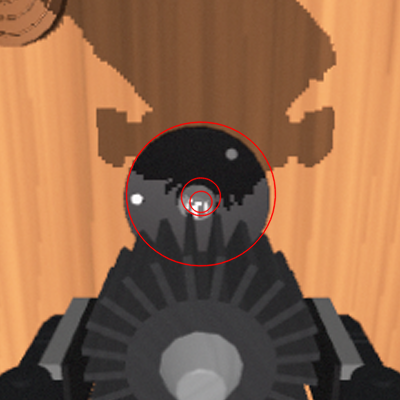

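Run:
```python
from wl import *
d=pickle.load(open("w2.pkl","rb"))
c=w2p(d,[.438,-.262,.02])[0];x0=np.round(c-110)
print(x0)
f=lambda t:np.array(t)/(400/220)+x0
print("jig plate",p2w(d,f((199.5,197)),.012),p2w(d,f((201,195)),.012)," pin top",p2w(d,f((198,205)),.022))
T=[.4369,-.2609,.152]
t=np.linspace(0,2*np.pi,80)
q=w2p(d,np.c_[T[0]+.031*np.cos(t),T[1]+.031*np.sin(t),T[2]+.029+0*t]);q=(q-x0)*400/220
print("rim x range",q.min(0),q.max(0),"stud tip",(w2p(d,[T[0],T[1],T[2]+.039])-x0)*400/220,(w2p(d,[T[0],T[1],T[2]+.029])-x0)*400/220)
```

```text
[149.  71.]
jig plate [ 0.43770293 -0.26251206  0.012     ] [ 0.43854523 -0.26134074  0.012     ]  pin top [ 0.43689075 -0.26424961  0.022     ]
rim x range [ 74.07037274 257.75517559] [318.2155554  466.33471278] stud tip [[195.82794642 395.63265066]] [[196.10205113 370.87225027]]
```

View pics/w2f.png

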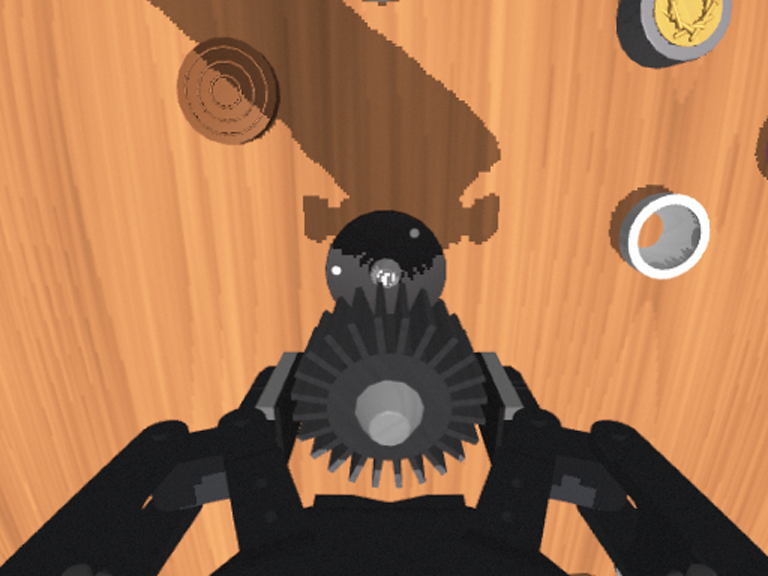

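The jig, pin and held heat sink are all visible. The heat sink sits about 1 mm to +y in the grip. I correct for that and lower it.

play_rows(series="0.001 0.0025 0.02 0 0 0 1;0 0 0.03 0 0 0 1;0 0 0.03 0 0 0 1;0 0 0.02 0 0 0 1;0 0 0.01 0 0 0 1;0 0 0.008 0 0 0 1;0 0 0.006 0 0 0 1;0 0 0.005 0 0 0 1;0 0 0.003 0 0 0 1;0 0 0 0 0 0 1")

```text
clock: 7.9
position: [0.437, -0.2655, 0.0204]
tool_rot: [1.0, -0.0, 0.0, -0.0]
wrist_force: [0.3, 0.6, -2.4]
width: 0.0605
```

play_rows(series="0 -0.001 0.001 0 0 0 1;0 -0.001 0.001 0 0 0 1;0 0 0.001 0 0 0 1;0 0 0.001 0 0 0 1;0 0 0 0 0 0 1")

```text
clock: 8.4
position: [0.4368, -0.264, 0.0169]
tool_rot: [1.0, -0.0, 0.0, 0.0]
wrist_force: [-1.9, 0.1, 3.6]
width: 0.0599
```

play_rows(series="0 0 0.001 0 0 0 1;0 0 0 0 0 0 1;0 0 0 0 0 0 0;0 0 0 0 0 0 0;0 0 0 0 0 0 0;0 0 0 0 0 0 0;0 0 -0.01 0 0 0 0;0 0 -0.03 0 0 0 0;0 0 -0.04 0 0 0 0;0 0 -0.04 0 0 0 0")

```text
clock: 9.4
position: [0.4364, -0.2634, 0.1369]
tool_rot: [1.0, -0.0, -0.0, -0.0]
wrist_force: [1.1, -0.3, 1.0]
width: 0.0852
```

```bash
cat >> ov.py <<'E'
M['s1']=[(.042,.012),(.031,.012),(.031,.046),(.006,.056)]
E
python3 - <<'E'
from ov import *
d=snap("wrist");pickle.dump(d,open("w3.pkl","wb"))
o=[tile(d,"s1",(.4378,-.2625),0,90,400)]
d=snap("side");o.append(tile(d,"s1",(.4378,-.2620),0,45,400))
cv2.imwrite("pics/w3.png",np.hstack(o))
print(bot.get_state()['position'])
E
```

```text
[ 0.44078541 -0.26652628  0.14168522]
```

View pics/w3.png

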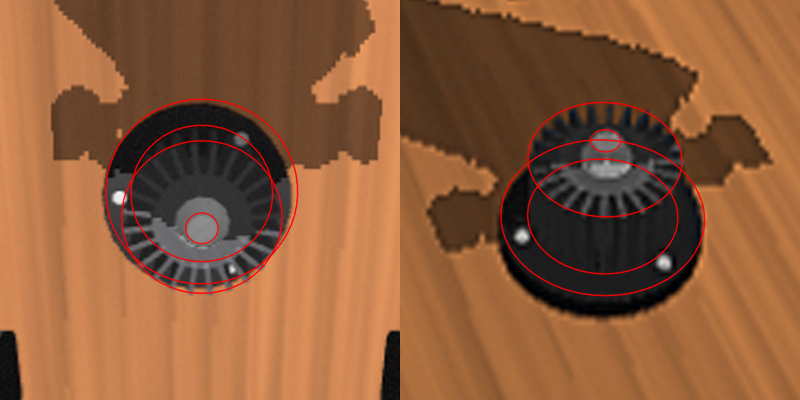

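Side view: the stud, rim and base line up with the model at the seated height, so the heat sink is home and level. The LED module is next.

play_rows(series="0.0188 -0.0358 0 0 0 0 0;0.0188 -0.0358 0 0 0 0 0;0.0188 -0.0358 0 0 0 0 0;0.0188 -0.0358 0 0 0 0 0;0.0188 -0.0358 0 0 0 0 0;0.0188 -0.0358 0 0 0 0 0;0.0188 -0.0358 0 0 0 0 0;0.0188 -0.0358 0 0 0 0 0;0.0188 -0.0358 0 0 0 0 0;0.0188 -0.0358 0 0 0 0 0")

```text
clock: 10.5
position: [0.6254, 0.0959, 0.1353]
tool_rot: [1.0, -0.0, -0.0, 0.0]
wrist_force: [1.7, -0.1, 0.3]
width: 0.0854
```

play_rows(series="0 0 0 0 0 0.126 0;0 0 0 0 0 0.126 0;0 0 0 0 0 0.126 0;0 0 0 0 0 0.126 0;0 0 0 0 0 0.126 0;0 0 0 0 0 0 0;0 0 0 0 0 0 0;0 0 0 0 0 0 0")

```text
clock: 11.3
position: [0.625, 0.0944, 0.1353]
tool_rot: [0.951, -0.309, -0.0, -0.0]
wrist_force: [0.9, 0.2, -1.4]
width: 0.0852
```

Run:
```python
from wl import *
d=wl("w4",("led",(.6255,.0944),.94,70))
```

```text
[0.625  0.0944 0.1353] [ 9.509e-01 -3.094e-01 -1.000e-04 -1.000e-04] [-0.1  0.2 -0.2] 0.0855
```

View pics/w4.png

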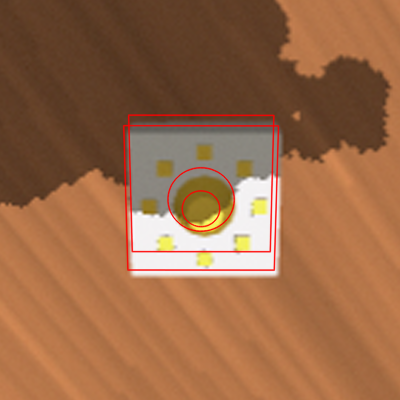

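The LED module is centred and square in the tool frame, about 1 mm right and down of the model, so I pick it.

play_rows(series="0.0008 0.0008 0.03 0 0 0 0;0 0 0.035 0 0 0 0;0 0 0.03 0 0 0 0;0 0 0.02 0 0 0 0;0 0 0.012 0 0 0 0;0 0 0.006 0 0 0 0;0 0 0 0 0 0 0;0 0 0 0 0 0 1;0 0 0 0 0 0 1;0 0 0 0 0 0 1")

```text
clock: 12.35
position: [0.6268, 0.0934, 0.0042]
tool_rot: [0.951, -0.31, 0.002, -0.001]
wrist_force: [1.1, -0.4, -0.4]
width: 0.0483
```

play_rows(series="0 0 0 0 0 0 1;0 0 0 0 0 0 1;0 0 0 0 0 0 1;0 0 0 0 0 0 1")

```text
clock: 12.75
position: [0.6267, 0.0934, 0.0039]
tool_rot: [0.951, -0.31, 0.001, -0.001]
wrist_force: [-0.1, -1.1, 6.4]
width: 0.0483
```

play_rows(series="0 0 -0.01 0 0 0 1;0 0 -0.025 0 0 0 1;0 0 -0.03 0 0 0 1;0 0 -0.035 0 0 0 1;0 0 -0.03 0 0 0 1;0 0 -0.015 0 0 -0.126 1;0 0 0 0 0 -0.126 1;0 0 0 0 0 -0.126 1;0 0 0 0 0 -0.126 1;0 0 0 0 0 -0.126 1")

```text
clock: 13.75
position: [0.6246, 0.0932, 0.1472]
tool_rot: [1.0, 0.002, -0.001, 0.0]
wrist_force: [0.2, 0.2, -1.2]
width: 0.0487
```

play_rows(series="-0.01 0.02 0 0 0 0 1;-0.02 0.038 0 0 0 0 1;-0.02 0.038 0 0 0 0 1;-0.02 0.038 0 0 0 0 1;-0.02 0.038 0 0 0 0 1;-0.02 0.038 0 0 0 0 1;-0.02 0.038 0 0 0 0 1;-0.02 0.038 0 0 0 0 1;-0.02 0.038 0 0 0 0 1;-0.0135 0.022 0 0 0 0 1")

```text
clock: 14.75
position: [0.4385, -0.2564, 0.1477]
tool_rot: [1.0, -0.003, -0.001, 0.001]
wrist_force: [0.5, 0.3, -0.7]
width: 0.0486
```

play_rows(series="-0.004 0.01 0 0 0 0 1;0 0 0 0 0 0 1;0 0 0 0 0 0 1;0 0 0 0 0 0 1")

```text
clock: 15.15
position: [0.439, -0.2602, 0.147]
tool_rot: [1.0, 0.002, 0.0, -0.001]
wrist_force: [-0.3, 0.6, -0.4]
width: 0.0484
```

Run:
```python
from wl import *
d=wl("w5x",("s1",(.4374,-.2622),0,50))
s=bot.get_state();T=s["position"]
# full-view overlay: stack + held LED at (TCP xy), underside TCP z-.004
im=cv2.cvtColor(d["color"],cv2.COLOR_RGB2BGR);im=cv2.resize(im,None,fx=1.5,fy=1.5,interpolation=cv2.INTER_CUBIC)
t=np.linspace(0,2*np.pi,60)
def dr(P): cv2.polylines(im,[np.round(((w2p(d,P)+.5)*1.5-.5)*8).astype(np.int32)],True,(0,0,255),1,cv2.LINE_AA,3)
def circ(c,r,z): dr(np.c_[c[0]+r*np.cos(t),c[1]+r*np.sin(t),z+0*t])
for r,z in M['s1']: circ((.4374,-.2622),r,z)
for r,z in M['led']: circ(T,r,T[2]-.004+z)
dr([[T[0]+.025*a,T[1]+.025*b,T[2]+.014] for a,b in((1,1),(-1,1),(-1,-1),(1,-1))])
cv2.imwrite("pics/w5.png",im[150:560,150:620])
```

```text
[ 0.4389 -0.2604  0.147 ] [ 1.0e+00  1.8e-03  0.0e+00 -6.0e-04] [ 1.  -0.2 -1.6] 0.0485
```

View pics/w5.png

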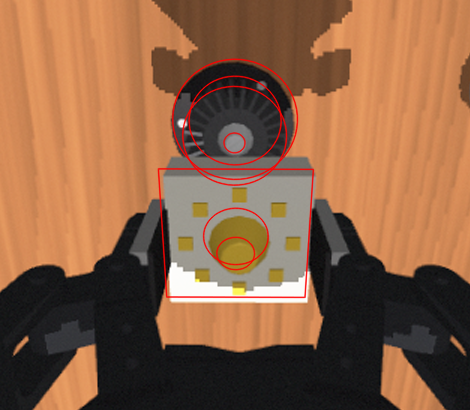

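The held LED module sits about 1.3 mm to −y of the TCP and the sink is where expected. I shift and lower.

play_rows(series="-0.0018 0 0.02 0 0 0 1;0 0 0.025 0 0 0 1;0 0 0.02 0 0 0 1;0 0 0.012 0 0 0 1;0 0 0.006 0 0 0 1;0 0 0.004 0 0 0 1;0 0 0 0 0 0 1;0 0 0 0 0 0 1")

```text
clock: 16.0
position: [0.4364, -0.263, 0.061]
tool_rot: [1.0, -0.0, 0.001, 0.0]
wrist_force: [1.0, 0.4, -0.1]
width: 0.0484
```

play_rows(series="0.0005 -0.002 0.003 0 0 0 1;0 0 0.002 0 0 0 1;0 0 0.002 0 0 0 1;0 0 0.002 0 0 0 1;0 0 0.001 0 0 0 1;0 0 0.001 0 0 0 1;0 0 0 0 0 0 1;0 0 0 0 0 0 1")

```text
clock: 16.8
position: [0.4362, -0.2606, 0.0499]
tool_rot: [1.0, -0.0, 0.0, -0.0]
wrist_force: [-1.6, 2.1, 4.7]
width: 0.0482
```

Contact comes at the expected 0.050, so I press slightly, release and retreat. Then I move on towards the reflector at (.620,-.235).

play_rows(series="0 0 0.001 0 0 0 1;0 0 0 0 0 0 1;0 0 0 0 0 0 0;0 0 0 0 0 0 0;0 0 0 0 0 0 0;0 0 0 0 0 0 0;0 0 -0.01 0 0 0 0;0 0 -0.03 0 0 0 0;0 0 -0.04 0 0 0 0;0 0 -0.02 0 0 0 0")

```text
clock: 17.8
position: [0.4377, -0.262, 0.152]
tool_rot: [1.0, -0.001, 0.002, 0.001]
wrist_force: [0.5, -0.8, 0.2]
width: 0.0855
```

play_rows(series="0.02 -0.003 0 0 0 0 0;0.04 -0.006 0 0 0 0 0;0.04 -0.006 0 0 0 0 0;0.04 -0.006 0 0 0 0 0;0.03 -0.005 0 0 0 0 0;0.014 0 0 0 0 0 0;0 0 0 0 0 0 0;0 0 0 0 0 0 0;0 0 0 0 0 0 0;0 0 0 0 0 0 0")

```text
clock: 18.8
position: [0.6192, -0.2354, 0.1488]
tool_rot: [1.0, -0.001, -0.0, 0.0]
wrist_force: [0.3, 0.2, -0.1]
width: 0.0851
```

```bash
cat >> ov.py <<'E'
M['s2']=[(.042,.012),(.031,.046),(.006,.074),(.011,.064)]
E
python3 - <<'E'
from wl import *
d=snap("wrist"); print(bot.get_state()["position"])
o=[tile(d,"ref",(.620,-.235),0,70,400)]
d=snap("side");o.append(tile(d,"s2",(.4372,-.2620),0,45,400))
cv2.imwrite("pics/w6.png",np.hstack(o))
E
```

```text
[ 0.61940456 -0.23525761  0.14881115]
```

View pics/w6.png

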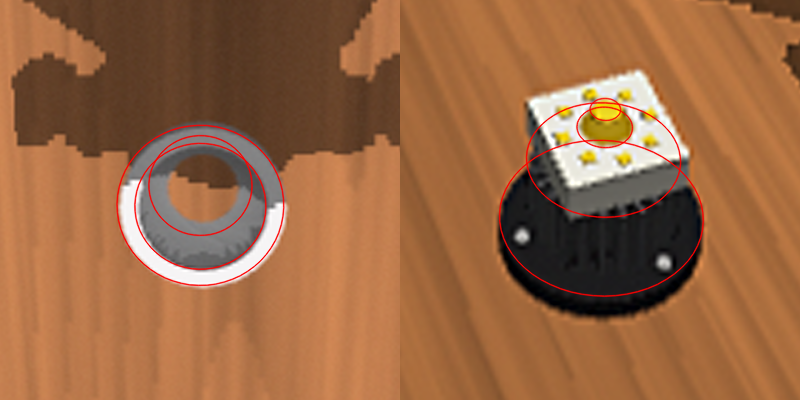

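Side view: the LED's dome tip and foot match the model at seated height, so it is home. The aluminium (not pink) reflector matches its outline within 1 mm, so I pick it.

play_rows(series="0.0007 0 0.03 0 0 0 0;0 0 0.04 0 0 0 0;0 0 0.035 0 0 0 0;0 0 0.02 0 0 0 0;0 0 0.013 0 0 0 0;0 0 0.008 0 0 0 0;0 0 0 0 0 0 0;0 0 0 0 0 0 1;0 0 0 0 0 0 1;0 0 0 0 0 0 1")

```text
clock: 19.9
position: [0.6223, -0.2354, 0.0042]
tool_rot: [1.0, -0.0, 0.002, 0.001]
wrist_force: [-0.3, -0.8, 3.1]
width: 0.0536
```

play_rows(series="0 0 0 0 0 0 1;0 0 0 0 0 0 1;0 0 0 0 0 0 1;0 0 0 0 0 0 1")

```text
clock: 20.3
position: [0.6224, -0.2353, 0.0042]
tool_rot: [1.0, -0.0, 0.002, 0.001]
wrist_force: [-0.9, 0.3, 5.7]
width: 0.0536
```

play_rows(series="0 0 -0.01 0 0 0 1;0 0 -0.025 0 0 0 1;0 0 -0.035 0 0 0 1;0 0 -0.035 0 0 0 1;0 0 -0.03 0 0 0 1;0 0 -0.02 0 0 0 1;0 0 0 0 0 0 1;-0.02 0.003 0 0 0 0 1;-0.035 0.005 0 0 0 0 1;-0.035 0.005 0 0 0 0 1")

```text
clock: 21.3
position: [0.5289, -0.2467, 0.155]
tool_rot: [1.0, 0.0, -0.002, -0.001]
wrist_force: [0.2, -0.9, -0.5]
width: 0.0534
```

play_rows(series="-0.035 0.005 0 0 0 0 1;-0.035 0.005 0 0 0 0 1;-0.017 0.004 0 0 0 0 1;-0.006 0 0 0 0 0 1;0 0 0 0 0 0 1;0 0 0 0 0 0 1;0 0 0 0 0 0 1")

```text
clock: 22.0
position: [0.4393, -0.2609, 0.157]
tool_rot: [1.0, 0.001, 0.0, 0.0]
wrist_force: [0.3, 0.2, -0.7]
width: 0.0532
```

```bash
cat > held.py <<'E'
from wl import *
def held(fn,stack,c,name,g):
    d=snap("wrist");s=bot.get_state();T=s["position"];print(T.round(4),s["tool_rot"].round(3),s["wrist_force"].round(1))
    im=cv2.cvtColor(d["color"],cv2.COLOR_RGB2BGR);im=cv2.resize(im,None,fx=1.5,fy=1.5,interpolation=cv2.INTER_CUBIC)
    t=np.linspace(0,2*np.pi,60)
    def dr(P): cv2.polylines(im,[np.round(((w2p(d,P)+.5)*1.5-.5)*8).astype(np.int32)],True,(0,0,255),1,cv2.LINE_AA,3)
    def circ(c,r,z): dr(np.c_[c[0]+r*np.cos(t),c[1]+r*np.sin(t),z+0*t])
    for r,z in stack: circ(c,r,z)
    for r,z in M[name]: circ(T,r,T[2]-g+z)
    cv2.imwrite("pics/"+fn,im[150:560,150:620])
E
python3 - <<'E'
from held import *
held("w7.png",[(.042,.012),(.031,.046),(.006,.074),(.011,.064)],(.4372,-.262),"ref",.0042)
E
```

```text
[ 0.4392 -0.261   0.157 ] [ 1.     0.001 -0.     0.   ] [-0.6 -0.8 -1.1]
```

View pics/w7.png

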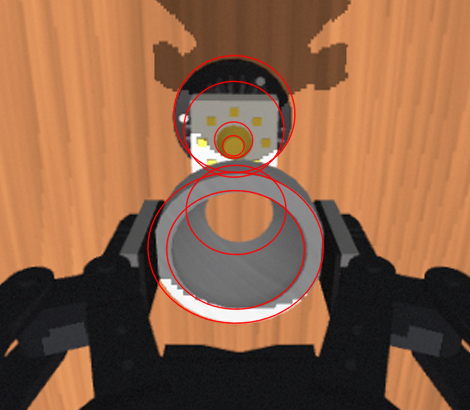

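The held reflector is centred on the TCP in y and the dome is where modelled. Lowering to just above the dome.

play_rows(series="-0.002 -0.001 0.015 0 0 0 1;0 0 0.02 0 0 0 1;0 0 0.02 0 0 0 1;0 0 0.012 0 0 0 1;0 0 0.006 0 0 0 1;0 0 0 0 0 0 1;0 0 0 0 0 0 1;0 0 0 0 0 0 1")

```text
clock: 22.85
position: [0.4368, -0.2611, 0.0852]
tool_rot: [1.0, -0.0, 0.001, 0.0]
wrist_force: [0.3, 0.7, 0.1]
width: 0.0532
```

play_rows(series="-0.0004 0.0008 0.004 0 0 0 1;0 0 0.004 0 0 0 1;0 0 0.003 0 0 0 1;0 0 0.002 0 0 0 1;0 0 0.002 0 0 0 1;0 0 0.001 0 0 0 1;0 0 0.001 0 0 0 1;0 0 0 0 0 0 1;0 0 0 0 0 0 1")

```text
clock: 23.75
position: [0.4355, -0.2614, 0.0681]
tool_rot: [1.0, -0.0, 0.0, -0.0]
wrist_force: [-2.2, 0.5, 5.2]
width: 0.0533
```

Contact at 0.068, as expected. I release, go to the lens at (.431,-.065), and check.

play_rows(series="0 0 0.001 0 0 0 1;0 0 0 0 0 0 1;0 0 0 0 0 0 0;0 0 0 0 0 0 0;0 0 0 0 0 0 0;0 0 0 0 0 0 0;0 0 -0.01 0 0 0 0;0 0 -0.03 0 0 0 0;0 0 -0.035 0 0 0 0;0 0 -0.015 0 0 0 0")

```text
clock: 24.75
position: [0.4372, -0.2629, 0.1601]
tool_rot: [1.0, -0.0, 0.003, 0.001]
wrist_force: [0.3, -0.8, 0.0]
width: 0.0853
```

play_rows(series="-0.001 -0.02 0 0 0 0 0;-0.001 -0.04 0 0 0 0 0;-0.001 -0.04 0 0 0 0 0;-0.001 -0.04 0 0 0 0 0;-0.001 -0.04 0 0 0 0 0;0 -0.017 0 0 0 0 0;0 0 0 0 0 0 0;0 0 0 0 0 0 0;0 0 0 0 0 0 0;0 0 0 0 0 0 0")

```text
clock: 25.75
position: [0.4307, -0.0662, 0.1565]
tool_rot: [1.0, -0.002, 0.0, 0.0]
wrist_force: [-0.3, 0.1, -0.7]
width: 0.0853
```

```bash
cat >> ov.py <<'E'
M['s3']=[(.042,.012),(.031,.046),(.028,.092),(.022,.092),(.019,.064)]
E
python3 - <<'E'
from wl import *
d=snap("wrist"); print(bot.get_state()["position"])
o=[tile(d,"lens",(.431,-.0655),0,70,400)]
d=snap("side");o.append(tile(d,"s3",(.4366,-.2620),0,45,400))
cv2.imwrite("pics/w8.png",np.hstack(o))
E
```

```text
[ 0.43064803 -0.06592667  0.15639395]
```

View pics/w8.png

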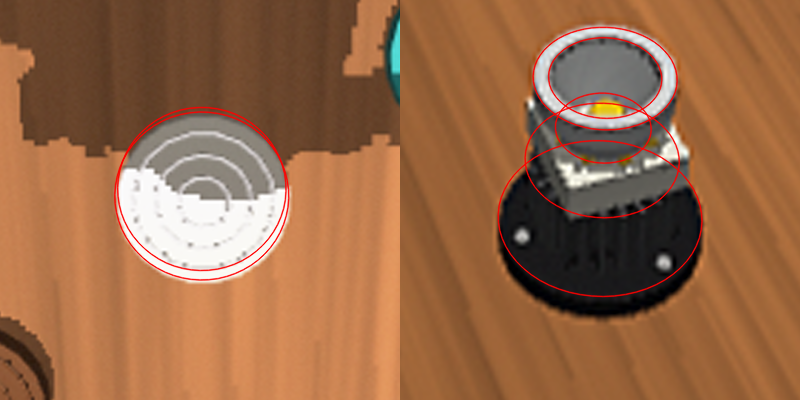

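The reflector rim matches the model at its seated height. The white lens is about 1 mm off the model, so I correct and pick it.

play_rows(series="0.0008 0.0005 0.03 0 0 0 0;0 0 0.04 0 0 0 0;0 0 0.035 0 0 0 0;0 0 0.025 0 0 0 0;0 0 0.015 0 0 0 0;0 0 0.01 0 0 0 0;0 0 0 0 0 0 0;0 0 0 0 0 0 1;0 0 0 0 0 0 1;0 0 0 0 0 0 1")

```text
clock: 26.85
position: [0.4327, -0.0651, 0.0029]
tool_rot: [1.0, -0.0, 0.001, -0.0]
wrist_force: [-1.1, -0.4, 5.2]
width: 0.0595
```

play_rows(series="0 0 0 0 0 0 1;0 0 0 0 0 0 1;0 0 0 0 0 0 1;0 0 0 0 0 0 1")

```text
clock: 27.25
position: [0.4327, -0.0651, 0.0029]
tool_rot: [1.0, -0.0, 0.001, -0.0]
wrist_force: [-1.3, -1.6, 6.3]
width: 0.0594
```

play_rows(series="0 0 -0.01 0 0 0 1;0 0 -0.02 0 0 0 1;0 0 -0.03 0 0 0 1;0 0 -0.035 0 0 0 1;0 0 -0.035 0 0 0 1;0 0 -0.025 0 0 0 1;0 0 -0.01 0 0 0 1;0 0 0 0 0 0 1;0.001 0.02 0 0 0 0 1;0.001 0.035 0 0 0 0 1")

```text
clock: 28.25
position: [0.4327, -0.1171, 0.1646]
tool_rot: [1.0, 0.003, -0.002, -0.001]
wrist_force: [0.2, 0.1, -0.7]
width: 0.0595
```

play_rows(series="0.001 0.04 0 0 0 0 1;0.001 0.04 0 0 0 0 1;0.001 0.035 0 0 0 0 1;0 0.018 0 0 0 0 1;0 0.007 0 0 0 0 1;0 0 0 0 0 0 1;0 0 0 0 0 0 1;0 0 0 0 0 0 1")

```text
clock: 29.05
position: [0.4367, -0.2578, 0.1658]
tool_rot: [1.0, 0.001, -0.0, -0.001]
wrist_force: [0.5, -0.0, -1.0]
width: 0.0597
```

Run:
```python
from held import *
held("w9.png",[(.042,.012),(.031,.046),(.028,.092),(.022,.092)],(.4366,-.262),"lens",.0029)
```

```text
[ 0.4368 -0.2581  0.166 ] [ 1.     0.001 -0.    -0.001] [-0.2  0.3 -0.5]
```

View pics/w9.png

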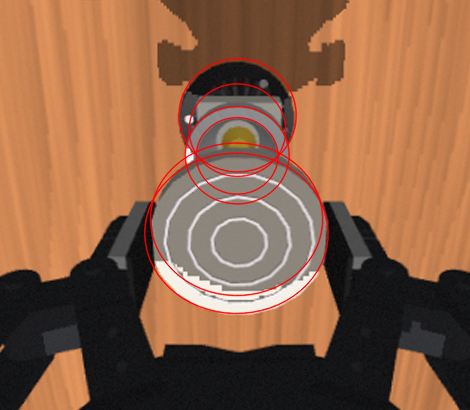

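The lens is centred on the TCP and the stack is where modelled. Lowering.

play_rows(series="0 0.002 0.015 0 0 0 1;0 0 0.02 0 0 0 1;0 0 0.015 0 0 0 1;0 0 0.01 0 0 0 1;0 0 0 0 0 0 1;0 0 0 0 0 0 1;0 0 0 0 0 0 1")

```text
clock: 29.8
position: [0.4372, -0.2622, 0.1072]
tool_rot: [1.0, -0.0, 0.001, 0.0]
wrist_force: [-0.4, -0.4, 0.4]
width: 0.0594
```

play_rows(series="-0.0008 0 0.004 0 0 0 1;0 0 0.004 0 0 0 1;0 0 0.004 0 0 0 1;0 0 0.003 0 0 0 1;0 0 0.002 0 0 0 1;0 0 0.002 0 0 0 1;0 0 0.001 0 0 0 1;0 0 0.001 0 0 0 1;0 0 0 0 0 0 1;0 0 0 0 0 0 1")

```text
clock: 30.8
position: [0.4357, -0.2621, 0.0867]
tool_rot: [1.0, -0.0, 0.0, -0.0]
wrist_force: [-2.3, 1.4, 9.2]
width: 0.0594
```

Contact at 0.0867 against 0.0869 expected. I release and retreat clear of the cameras' view.

play_rows(series="0 0 0 0 0 0 0;0 0 0 0 0 0 0;0 0 0 0 0 0 0;0 0 0 0 0 0 0;0 0 -0.01 0 0 0 0;0 0 -0.03 0 0 0 0;0 0 -0.04 0 0 0 0;0 0 -0.03 0 0 0 0;0 0 -0.01 0 0 0 0;0 0 0 0 0 0 0")

```text
clock: 31.8
position: [0.4366, -0.2627, 0.2072]
tool_rot: [1.0, -0.0, 0.002, 0.001]
wrist_force: [0.7, 0.2, -0.7]
width: 0.0852
```

play_rows(series="0 -0.03 0 0 0 0 0;0 -0.04 0 0 0 0 0;0 -0.04 0 0 0 0 0;0 -0.04 0 0 0 0 0;0 -0.03 0 0 0 0 0;0 0 0 0 0 0 0;0 0 0 0 0 0 0;0 0 0 0 0 0 0;0 0 0 0 0 0 0")

```text
clock: 32.7
position: [0.4352, -0.0834, 0.2049]
tool_rot: [1.0, -0.002, -0.0, 0.0]
wrist_force: [-0.6, -0.6, 0.5]
width: 0.0856
```

```bash
cat >> ov.py <<'E'
M['s4']=[(.042,.012),(.031,.102),(.031,.092)]
E
python3 - <<'E'
from ov import *
o=[]
for c in("scene","side"): d=snap(c);o.append(tile(d,"s4",(.4366,-.2620),0,45,400))
cv2.imwrite("pics/w10.png",np.hstack(o)); print(bot.get_state()["position"])
E
```

```text
[ 0.43547852 -0.08308933  0.20511342]
```

View pics/w10.png

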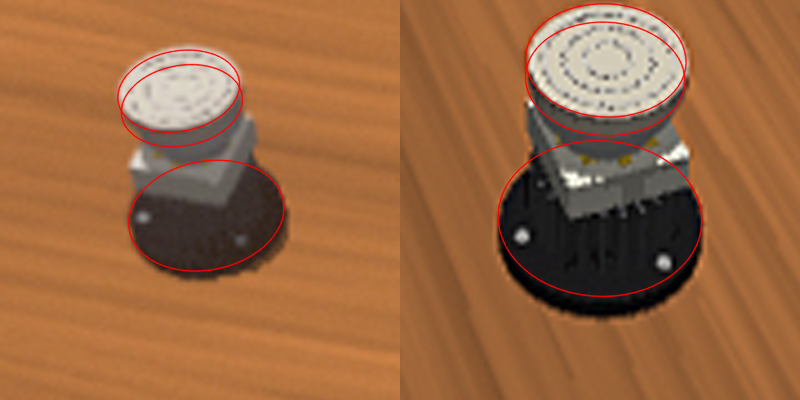

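The full stack stands level in both cameras, and the lens top matches the predicted seated height. Handing in.

```bash
python3 -c "
from cell import bot
print(bot.job_done())"
```

```text
the job is handed in; nothing more can be done
None
```

The LED spotlight is assembled on the jig, in the order asked: heat sink, LED module, aluminium reflector, white lens. I handed it in at about 33 s on the robot's clock, against the 128 s limit.

- **Seating:** each part met the one below within about 0.2 mm of the expected height. The highest wrist force I read was about 9 N.
- **Final pictures:** the scene and side views after release show the stack upright on its own. The lens top lies within about 1–2 mm of where a fully seated lens should be.
- **Disagreements:** the cameras differed from each other by 2–4 mm at first, and the arm drifted 1–3 mm sideways on some descents. I corrected both before contact.
- **Not checked:** I never aimed the arm at the carton, power unit, tip cleaner or the look-alikes. I did not measure their positions again at the end.

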